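Clamp a flow-chamber block with a ratchet lever

TASK

Stand the flow-chamber block upright on the bed of the ratchet clamp, squarely between the two jaws, and let go of it. Then hold the lever's cross-bar handle and pump it in short full strokes, working the jaw with the lever only, one tooth at a time, until the handle pushes back clearly and the block is held firmly - not one tooth more, or it cracks. Finally put the lever back at its rest, leaning towards the jaws, let go, and leave everything else on the bench where it is.

Things in the scene. Friction and masses are not known exactly. Their poses are not given: they have to be found in the camera images.
- block_center (a point): Centre (half-way up) of the loose flow-chamber block, 79 mm tall in all, 140 g: a clear plastic body 28 (its x) x 60 (its y) x 45 mm high, glass window in both 60 mm faces; on top a white grip tab 16 (x) x 32 (y) x 34 mm high, centred: it spans from 5.5 to 39.5 mm above this point. Starts upright on the table. Either way round is right.
- clamp: Ratchet bench clamp screwed to the table: base 285 x 105 x 12 mm; along its x axis from the -x end: white ratchet box with standing lever and pawl tab (91 mm above the table at most), sliding jaw with sprung rubber pad, bed, fixed jaw. Origin: underside of the base; +x is the closing direction, y across, z up. Jaw tops 62 mm above the table. The jaw starts 46 to 62 mm open; it is not measured.
- bed (a point): Where the block is to stand: point on the flat bed, 20 mm above the table, 18 mm before the face of the fixed jaw (a block centred here is 4 mm clear of it) and always clear of the open sliding jaw. The block's 28 mm thickness goes along the clamp's x, its 60 mm across. The bed is 70 mm wide.
- anvil: The fixed jaw, 64 mm across, 50 mm high, 18 mm thick; origin at the foot of its face that looks to -x, in mid-width, axes as the clamp's. The force of the block on it is the clamping force: about 3 N on the tooth where the jaw first touches, about 20 N one tooth later (firm, as it should be), about 36 N one more tooth later (the block cracks).
- lever_hinge (a point): Point on the lever's hinge axis (along the clamp's y), in mid-width, 76 mm above the table.
- lever_grip (a point): Centre of the lever's black cross-bar handle, 18 mm diameter, 84 mm long across the clamp (its y), 115 mm from the hinge axis, about 190 mm above the table, on a 7 mm thick stem. Held still near the end of a full stroke it pushes back with 2 to 4 N (friction) while the jaw runs free, 4 to 6 N on the tooth that first touches, 8 to 11 N when firm (5 N or more above free), 14 N or more when too far.
- lever (a joint): Lever angle, rad: 0 at its rest stop, leaning 0.22 from upright towards the jaws (+x); grows as the handle is pulled away from the jaws (-x) to its other stop at 0.441. Stays where it is left; starts at 0 to 0.25. Pulled past 0.38 it drives the jaw on one tooth (8 mm), which a pawl holds; taken back below 0.06 it takes up the next tooth. From the start the first two strokes are always free.
- dish_a: Culture dish, clear, 88 mm across, 15 mm high; a bystander. Origin: centre of its underside.
- dish_b: Culture dish, clear, 88 mm across, 15 mm high; a bystander. Origin: centre of its underside.
- flask: Culture flask lying flat, 85 x 52 x 26 mm with a blue cap on a short neck; a bystander. Origin: centre of its underside.
- jar: Screw-cap jar, 64 mm across, 95 mm high; a bystander. Origin: centre of its underside.
- wellplate: Multi-well plate, 128 x 86 x 18 mm; a bystander. Origin: centre of its underside.
- tipbox: Box of pipette tips, 117 x 82 x 68 mm; a bystander. Origin: centre of its underside.
- mouse: Black computer mouse, 95 x 56 x 29 mm; a bystander. Origin: centre of its underside.

How it is judged:
By the outcome, as a careful person would: the job done as asked, in the order asked, and still so for the second after the job is handed in, with the robot touching nothing.
It also fails if it takes over 64 s, if anything falls off the work surface, if the arm or the gripper's body presses on something with over 40 N, if the wrist force passes 120 N, or if a joint passes its speed limit or range.

ROBOT

A 6-joint arm with a two-finger parallel gripper is mounted at the origin on the work surface. World frame = base frame: x ahead of the robot, y to its left, z up, the work surface at z = 0. Lengths are in m, angles in rad, forces in N, time in s.
With the tool pointing down it reaches from about 0.3 to 0.875 m from the base axis. Payload 4.2 kg.
Tool frame: the origin (TCP) lies on the mounting face of the last link; the fingertips stand 173 mm ahead of it and the grasp point (between the pads) lies 155 mm ahead of it (manip.hold_point_z is the distance from the TCP to the grasp point, in m); z points along the fingers, y is the direction in which the jaws open and shut (so a half turn about z gives the same grasp; the last joint's range is limited). The gripper opens to 85 mm and grips with 20 to 120 N. Pads are 22 mm wide; open, the fingers measure 114 mm over their backs; the gripper's body (76 mm by 85 mm) begins 54 mm behind the grasp point. The pads swing forward as they close: fully open they stand 13 mm farther back than shut.
Start: joints at [-1.204, 0.32, 1.565, -0, 1.257, -0.02], TCP at [0.217, -0.533, 0.405] pointing down, gripper open.
Joint ranges: [-3.11, 3.11], [-0.84, 2.01], [0.21, 2.61], [-1.34, 4.49], [0.05, 2.63], [-2.56, 2.56]. Speed limits (rad/s): [2.57, 2.57, 3.14, 3.14, 3.14, 3.14].

INTERFACE

Orientations are given as a 3x3 rotation matrix whose columns are the frame's x, y, z axes.
In Python, from plant import status, eyes, ticket, manip gives the robot as it stands.
- The arm moves only by the tool drive_tool, never from a script. Its argument "steps" is a list of rows, each a list of 5 numbers: the shift along the tool's x, y, z in m, then the turn about the tool's z in rad, then the finger opening in m, from 0 to 0.0854. In form: [[x, y, z, spin, fingers], ...]. A call has 1 to 10 rows; each row shifts and turns the commanded pose from where the row before left it, along the tool's axes as they then stand; what a row does not reach is not made up. A row lasts 1/8 s, in which the tool goes at most 62.5 mm and 10.7 degrees, less where a joint would pass 70% of its speed; a pose out of reach is approached as far as the arm can. A call is refused whole if a number of a shift passes 0.0625 or a number of a turn 0.188, either way. A call with a gripper value outside its range is refused whole. The fingers move at their own pace and stop on an object; "force" is the grip in N (left out, the last holds). Time passes only in rows, so rows that do not move let the fingers close. It gives the time, the measured TCP pose, the force and the opening at its end, in the units of the state.
- status.read_state(): the state, without advancing time (a new reading comes with each control period).
- eyes.snapshot(name): name is "scene" or "top" or "wrist"; returns the picture (384x512x3 uint8, blue, green, red); there is no depth.
- eyes.get_calibration(name): a dict with "vfov" (degrees; the focal length in pixels is half the picture's height over the tangent of half this angle, whatever the lens; pixels are square), "cx", "cy" (the principal point, pixels), "rvec" (rotation vector, rad) and "tvec" (3), from world to camera coordinates, as OpenCV has them. Camera axes: x right, y down, z forward; pixel columns grow to the right and rows downward; lengths in m; the calibration is good to about 2 mm. A picture is of the moment at which its call begins: read the wrist's pose just before it. get_calibration takes no time and is no camera call; for the wrist camera it gives the pose at the moment of the call.
- ticket.job_done(): hands the job in, once; it reports no verdict.
The state is a dict: "time": time; "q": joint angles; "qd": joint speeds; "joint_efforts": joint torques, N m; "tcp_pos": TCP position; "orientation": TCP orientation; "contact_force": force on the tool from outside, world axes, zero at the start; "torque": the same for the moment, N m; "finger_gap": finger opening in m.
Only numpy, scipy, OpenCV 4.12 (cv2) and the standard library are available. Lean on these libraries where they do the work, as an engineer would, in place of code of your own. Each camera call takes 0.05 s, during which the arm holds its last target.

## Working session

There is one attempt and no reset: what is moved stays moved. The work goes in short steps, Python scripts to look and compute and a tool call to move; the robot and the scene stay as the last step left them, time stands still between calls to the robot, and variables do not carry over. Pictures are saved under pics/ and viewed, and the job is handed in when it is done.

Besides the shell and the picture viewer there is one more tool, called after "Request:" as name([rows], argument=value, ...), one row to a line, values as JSON. drive_tool: Moves the arm, as the interface text tells. Its arguments: {"type":"object","properties":{"steps":{"type":"array","items":{"type":"array","items":{"type":"number"}}},"force":{"type":"number"}},"required":["steps"]}

```bash
ls; mkdir -p pics; python3 - <<'E'
from plant import status, eyes, ticket, manip
import cv2
print(status.read_state())
for n in ["scene","top","wrist"]:
    c=eyes.get_calibration(n); print(n,c)
    cv2.imwrite(f"pics/{n}0.png",eyes.snapshot(n))
E
```

```text
pics
{'time': 0.0, 'q': array([-1.20401430e+00,  3.20286552e-01,  1.56567180e+00,  2.11867261e-06,
        1.25739453e+00, -2.00093597e-02]), 'qd': array([ 4.04356998e-05, -4.05247370e-04,  7.81063640e-04,  4.04080322e-04,
       -8.56478520e-04,  1.70058342e-05]), 'joint_efforts': array([ 5.46638094e-04, -4.15524244e+01, -2.34159350e+01,  1.29768409e-04,
        8.14966072e-03,  7.25514582e-06]), 'tcp_pos': array([ 0.21683631, -0.53236556,  0.40388787]), 'orientation': array([[ 9.26124433e-01,  3.77217627e-01, -6.29359033e-04],
       [ 3.77218150e-01, -9.26122975e-01,  1.64386914e-03],
       [ 3.72325553e-05, -1.75983302e-03, -9.99998451e-01]]), 'contact_force': array([ 0.60861197, -0.24248019,  0.24107678]), 'torque': array([ 0.0103442 , -0.03066755, -0.01500449]), 'finger_gap': 0.08539400728730964}
scene {'vfov': 42.87046751954259, 'cx': 247.6678727402473, 'cy': 195.81295118139172, 'rvec': array([ 2.45268373,  0.72099271, -0.21113082]), 'tvec': array([-0.50636085, -0.17192252,  1.55041487])}
top {'vfov': 56.22782416969743, 'cx': 260.98989451558384, 'cy': 193.96875021117387, 'rvec': array([ 2.14026243, -2.08062514,  0.21366209]), 'tvec': array([0.00665685, 0.59490594, 0.89903473])}
wrist {'vfov': 58.69560403173871, 'cx': 252.29912519394966, 'cy': 189.34745536874217, 'rvec': array([-2.38058537,  1.602181  ,  0.25858627]), 'tvec': array([-0.57386764, -0.04103419,  0.38168281])}
```

View pics/scene0.png

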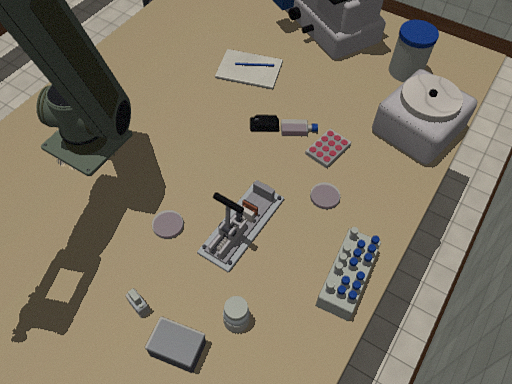

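View pics/top0.png

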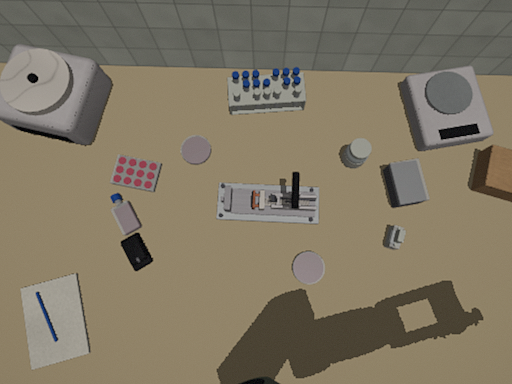

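View pics/wrist0.png

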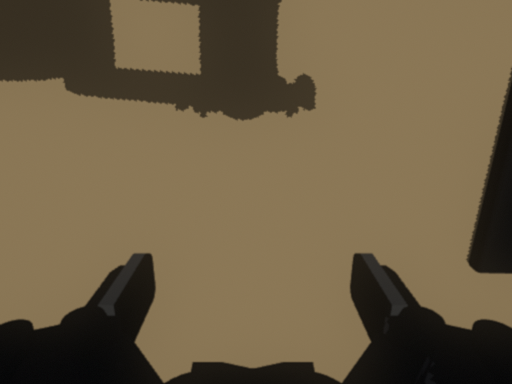

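Top view: block at about (397,237), clamp centred on about (268,203) with the fixed jaw at the left, and the cross-bar at about (296,190). I'll enlarge these areas and get rough positions.

```bash
cat > h.py <<'E'
import numpy as np, cv2
from plant import status, eyes, manip
def cal(n):
    c=eyes.get_calibration(n); f=192/np.tan(np.radians(c['vfov']/2))
    R=cv2.Rodrigues(c['rvec'])[0]; K=np.array([[f,0,c['cx']],[0,f,c['cy']],[0,0,1]])
    return K,R,np.array(c['tvec'])
def ray(C,uv):
    K,R,t=C; d=R.T@np.linalg.inv(K)@np.array([uv[0],uv[1],1.]); return -R.T@t,d/np.linalg.norm(d)
def onz(C,uv,z):
    o,d=ray(C,uv); return o+d*(z-o[2])/d[2]
def proj(C,p):
    K,R,t=C; q=K@(R@np.asarray(p,float)+t); return q[:2]/q[2]
def two(C1,u1,C2,u2):
    o1,d1=ray(C1,u1);o2,d2=ray(C2,u2)
    A=np.array([d1,-d2]).T; s=np.linalg.lstsq(A,o2-o1,rcond=None)[0]
    a=o1+s[0]*d1;b=o2+s[1]*d2; return (a+b)/2,np.linalg.norm(a-b)
E
python3 - <<'E'
from h import *
t=cv2.imread('pics/top0.png');s=cv2.imread('pics/scene0.png')
a=cv2.resize(t[160:260,205:425],None,fx=3.6,fy=3.6,interpolation=cv2.INTER_CUBIC)
b=cv2.resize(s[170:330,110:300],None,fx=3.7,fy=3.7,interpolation=cv2.INTER_CUBIC)
cv2.imwrite('pics/tc.png',a);cv2.imwrite('pics/sc.png',b)
C=cal('top')
for n,u,z in [('block',(397,237),.04),('clamp',(268,203),.012),('bar',(296,190),.19)]: print(n,onz(C,u,z))
print(ray(C,(0,0))[0],ray(cal('scene'),(0,0))[0], manip.hold_point_z)
print('wristcam',ray(cal('wrist'),(252,189)))
E
```

```text
block [ 0.49202161 -0.34216702  0.04      ]
clamp [0.57959364 0.00348999 0.012     ]
bar [ 0.57926619 -0.05820096  0.19      ]
[0.39773915 0.01628849 1.00187778] [ 0.96556704 -0.58831667  1.18798515] 0.1547
wristcam (array([ 0.29004067, -0.50270844,  0.37413322]), array([-0.28835898, -0.11367965, -0.95075025]))
```

View pics/tc.png

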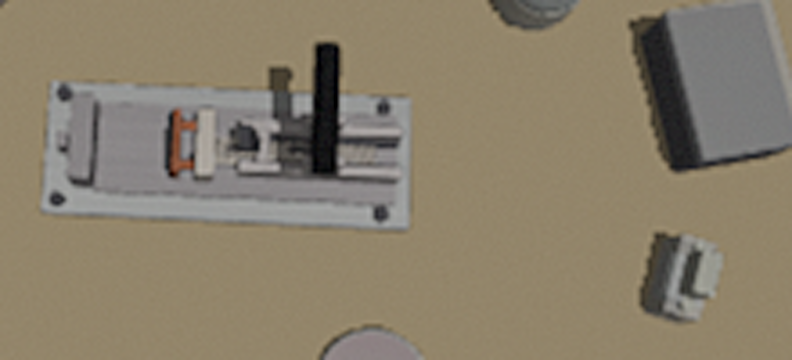

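View pics/sc.png

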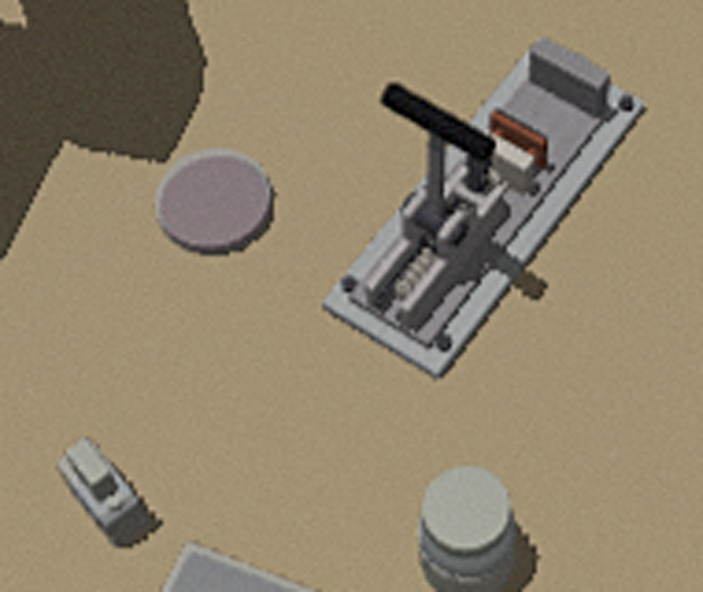

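Clear views: the clamp's +x points along world +y, and the lever is in mid-width. I'll move over the block and look with the wrist camera.

Request:
drive_tool([
  [0.054, -0.012, 0, 0, 0.085],
  [0.054, -0.012, 0, 0, 0.085],
  [0.054, -0.012, 0, 0, 0.085],
  [0.054, -0.012, 0, 0, 0.085],
  [0.054, -0.012, 0, 0, 0.085],
  [0.054, -0.012, 0, 0, 0.085],
  [0, 0, 0, 0.177, 0.085],
  [0, 0, 0, 0.177, 0.085],
  [0, 0, 0, 0.177, 0.085],
  [0, 0, 0, 0.177, 0.085],
])

```text
time: 1.4
tcp_pos: [0.4898, -0.3435, 0.4043]
orientation: [[0.947, -0.321, -0.001], [-0.321, -0.947, 0.0], [-0.001, -0.0, -1.0]]
contact_force: [-0.5, 0.3, -0.5]
finger_gap: 0.0852
```

```bash
python3 - <<'E'
from h import *
s=status.read_state(); print(s['time'],s['tcp_pos'],s['orientation'],np.abs(s['qd']).max())
C=cal('wrist'); np.savez('w1.npz',K=C[0],R=C[1],t=C[2]); im=eyes.snapshot('wrist'); cv2.imwrite('pics/w1.png',im)
print(ray(C,(252,189)))
E
```

```text
1.4 [ 0.48983767 -0.34349727  0.40425505] [[ 9.47043881e-01 -3.21103313e-01 -7.41364774e-04]
 [-3.21103021e-01 -9.47044145e-01  4.87740221e-04]
 [-8.58720170e-04 -2.23856923e-04 -9.99999606e-01]] 1.4005562764114776
(array([ 0.56467487, -0.36935307,  0.37427684]), array([-0.29418726,  0.10138444, -0.95035522]))
```

View pics/w1.png

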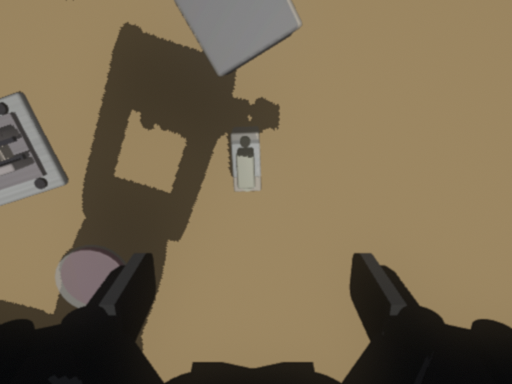

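Block at about (245,160), nearly lined up. I'll take another picture now that the arm has settled and zoom in.

```bash
python3 - <<'E'
from h import *
s=status.read_state(); print(s['time'],s['tcp_pos'],s['orientation'][:,1],np.abs(s['qd']).max())
C=cal('wrist'); np.savez('w2.npz',K=C[0],R=C[1],t=C[2]); im=eyes.snapshot('wrist')
cv2.imwrite('pics/w2.png',im)
s=status.read_state(); print(s['tcp_pos'],s['orientation'][:,1],np.abs(s['qd']).max())
cv2.imwrite('pics/w2c.png',cv2.resize(im[110:210,190:310],None,fx=6,fy=6,interpolation=cv2.INTER_CUBIC))
E
```

```text
1.45 [ 0.48980532 -0.34351589  0.40431831] [-3.24440699e-01 -9.45906016e-01 -2.05557457e-04] 0.28494429465744464
[ 0.48977362 -0.34356815  0.40433862] [-3.15409239e-01 -9.48955735e-01 -1.58189860e-04] 0.10025596866951261
```

View pics/w2c.png

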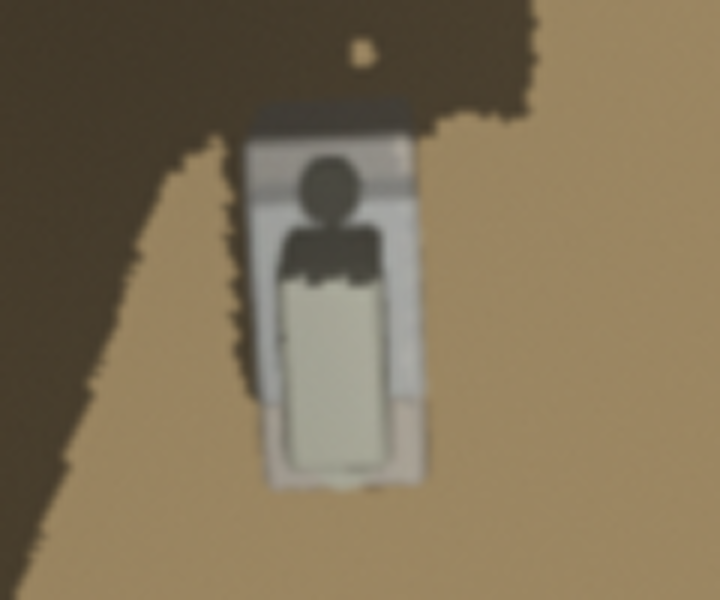

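```bash
python3 - <<'E'
from h import *
z=np.load('w2.npz');C=(z['K'],z['R'],z['t'])
f=lambda p:(p[0]/6+190-.4,p[1]/6+110-.4)
B=[onz(C,f(p),.045) for p in [(246,136),(412,136),(426,486),(268,487)]]
T=[onz(C,f(p),.079) for p in [(284,228),(379,226),(389,468),(289,470)]]
for Q in (B,T):
    Q=np.array(Q)[:,:2]; print(Q, Q.mean(0)); print([np.linalg.norm(Q[i]-Q[(i+1)%4]) for i in range(4)])
    a=(Q[0]+Q[1]-Q[2]-Q[3]);print('long deg',np.degrees(np.arctan2(a[1],a[0])))
s=status.read_state(); R=s['orientation'];print(s['tcp_pos'],'toolx deg',np.degrees(np.arctan2(R[1,0],R[0,0])))
E
```

```text
[[ 0.52376504 -0.33341101]
 [ 0.51509929 -0.35858269]
 [ 0.45829419 -0.34187241]
 [ 0.4668363  -0.31650638]] [ 0.49099871 -0.33759312]
[np.float64(0.026621578236319315), np.float64(0.05921193514762474), np.float64(0.02676570534545901), np.float64(0.05938559618128545)]
long deg -16.465449694969028
[[ 0.51359943 -0.3377841 ]
 [ 0.50936836 -0.35098142]
 [ 0.47381271 -0.34035729]
 [ 0.47844229 -0.32592873]] [ 0.4938057  -0.33876288]
[np.float64(0.01385898012351056), np.float64(0.03710897989923766), np.float64(0.015153099248228849), np.float64(0.03710221046788486)]
long deg -17.635393100934493
[ 0.48977362 -0.34356815  0.40433862] toolx deg -18.385514767587626
```

Body measures 26.7 x 59.3 mm, against 28 x 60 given, and is centred at (0.491, -0.338) at -17 deg. Now going down to grasp.

Request:
drive_tool([
  [-0.0007, -0.006, 0.03, -0.025, 0.06],
  [0, 0, 0.05, 0, 0.05],
  [0, 0, 0.05, 0, 0.05],
  [0, 0, 0.035, 0, 0.05],
  [0, 0, 0.017, 0, 0.05],
  [0, 0, 0, 0, 0.05],
], force=30)

```text
time: 2.25
tcp_pos: [0.491, -0.3377, 0.2221]
orientation: [[0.957, -0.291, -0.001], [-0.291, -0.957, 0.001], [-0.002, -0.001, -1.0]]
contact_force: [0.5, -0.3, 0.5]
finger_gap: 0.0498
```

```bash
python3 - <<'E'
from h import *
s=status.read_state(); print(s['time'],s['tcp_pos'],s['contact_force'])
cv2.imwrite('pics/w3.png',eyes.snapshot('wrist'))
E
```

```text
2.25 [ 0.49101179 -0.33770606  0.2220587 ] [ 0.45727484 -0.34053315  0.50352259]
```

View pics/w3.png

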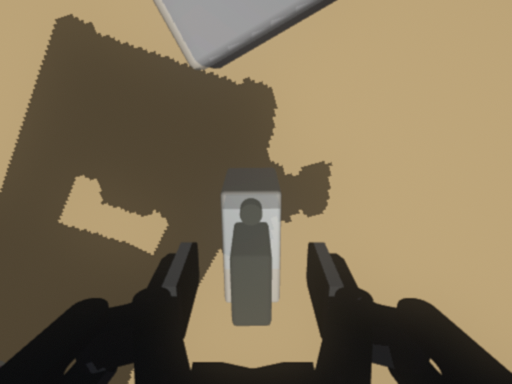

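The tab at about x=251 is midway between the fingers and square to them. Closing and lifting.

Request:
drive_tool([
  [0, 0, 0, 0, 0.01],
  [0, 0, 0, 0, 0.01],
  [0, 0, 0, 0, 0.01],
  [0, 0, 0, 0, 0.01],
  [0, 0, 0, 0, 0.01],
  [0, 0, -0.01, 0, 0.01],
  [0, 0, -0.04, 0, 0.01],
  [0, 0, -0.06, 0, 0.01],
  [0, 0, -0.06, 0, 0.01],
  [0, 0, -0.06, 0, 0.01],
], force=30)

```text
time: 3.55
tcp_pos: [0.4906, -0.3373, 0.4547]
orientation: [[0.956, -0.292, -0.0], [-0.292, -0.956, 0.0], [-0.0, -0.0, -1.0]]
contact_force: [1.2, -0.3, -2.8]
finger_gap: 0.0152
```

```bash
python3 - <<'E'
from h import *
t=cv2.imread('pics/top0.png');s=cv2.imread('pics/scene0.png')
hsv=cv2.cvtColor(t,cv2.COLOR_BGR2HSV)
print(t[205,222],t[195,225],t[216,260],t[230,260])
cv2.imwrite('pics/tc2.png',cv2.resize(t[175:230,210:330],None,fx=6.6,fy=6.6,interpolation=cv2.INTER_CUBIC))
cv2.imwrite('pics/sc2.png',cv2.resize(s[175:280,190:295],None,fx=5.6,fy=5.6,interpolation=cv2.INTER_CUBIC))
E
```

```text
[154 156 155] [128 127 130] [157 159 157] [108 135 148]
```

View pics/tc2.png

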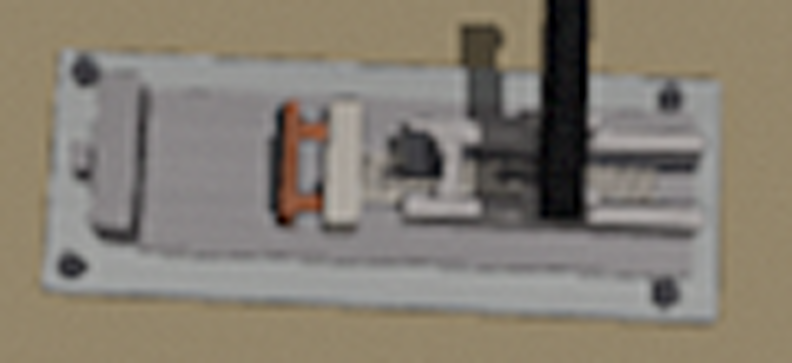

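View pics/sc2.png

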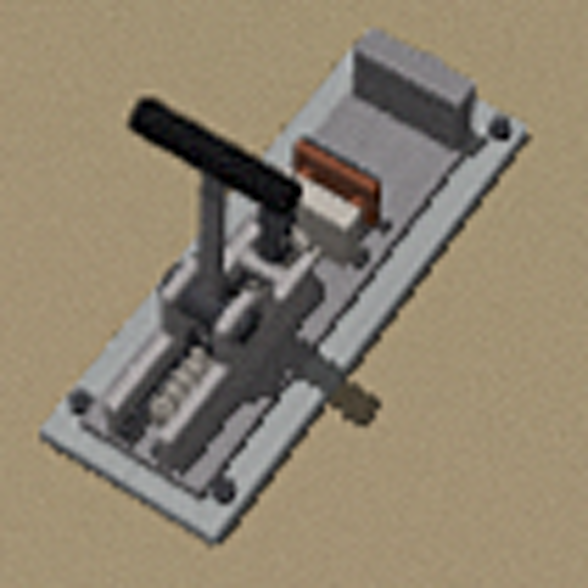

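```bash
python3 - <<'E'
from h import *
T=cal('top');S=cal('scene')
ft=lambda p:(p[0]/6.6+210-.42,p[1]/6.6+175-.42)
fs=lambda p:(p[0]/5.6+190-.41,p[1]/5.6+175-.41)
Q=np.array([onz(T,ft(p),.012) for p in [(60,50),(720,80),(716,322),(44,292)]])
print(Q.round(4),Q.mean(0)); print([np.linalg.norm(Q[i]-Q[(i+1)%4]).round(4) for i in range(4)])
ax=(Q[0]+Q[3]-Q[1]-Q[2])[:2];print('axis deg',np.degrees(np.arctan2(ax[1],ax[0])))
for p in [(42,435),(215,543),(530,135)]: print('scene',onz(S,fs(p),.012).round(4))
print('anvil top edge front', [onz(T,ft(p),.062).round(4) for p in [(148,88),(136,240)]])
print('anvil scene', [onz(S,fs(p),.062).round(4) for p in [(354,67),(468,105)]])
print('slider pad', [onz(T,ft(p),.06).round(4) for p in [(284,100),(276,225)]])
print('bar top view ends', [onz(T,ft(p),.19).round(4) for p in [(566,-85),(562,215)]])
print('bar 2view', two(T,(296.0,173.5),S,(0,0))) if 0 else None
print('bar scene', [onz(S,fs(p),.19).round(4) for p in [(146,115),(285,193)]])
E
```

```text
[[ 0.6357  0.1447  0.012 ]
 [ 0.6304 -0.1385  0.012 ]
 [ 0.5262 -0.1363  0.012 ]
 [ 0.531   0.1459  0.012 ]] [0.58082301 0.00396022 0.012     ]
[np.float64(0.2832), np.float64(0.1042), np.float64(0.2823), np.float64(0.1047)]
axis deg 88.98822974019049
scene [ 0.5263 -0.1363  0.012 ]
scene [ 0.6281 -0.1384  0.012 ]
scene [0.636  0.1423 0.012 ]
anvil top edge front [array([0.6088, 0.1016, 0.062 ]), array([0.5462, 0.1036, 0.062 ])]
anvil scene [array([0.5546, 0.0987, 0.062 ]), array([0.6149, 0.11  , 0.062 ])]
slider pad [array([0.6058, 0.0463, 0.06  ]), array([0.5542, 0.0478, 0.06  ])]
bar top view ends [array([ 0.6474, -0.0561,  0.19  ]), array([ 0.5389, -0.0556,  0.19  ])]
bar scene [array([ 0.5382, -0.0513,  0.19  ]), array([ 0.612 , -0.0523,  0.19  ])]
```

Base measures 283 x 104.5 mm, against 285 x 105 given. Its axis is at 89.0 deg, the fixed jaw's face is near y=0.103, and the bed point is about (0.582, 0.085). Carrying the block over, above the lever.

Request:
drive_tool([
  [0, 0, -0.02, -0.14, 0.01],
  [0, 0, 0, -0.14, 0.01],
  [0.012, -0.0605, 0, 0, 0.01],
  [0.012, -0.0605, 0, 0, 0.01],
  [0.012, -0.0605, 0, 0, 0.01],
  [0.012, -0.0605, 0, 0, 0.01],
  [0.012, -0.0605, 0, 0, 0.01],
  [0.012, -0.0605, 0, 0, 0.01],
  [0.012, -0.0605, 0, 0, 0.01],
  [0, 0, 0, 0, 0.01],
])

```text
time: 4.8
tcp_pos: [0.582, 0.0883, 0.4721]
orientation: [[1.0, -0.01, -0.001], [-0.01, -1.0, 0.001], [-0.001, -0.001, -1.0]]
contact_force: [-0.8, -0.7, -0.9]
finger_gap: 0.0154
```

```bash
python3 - <<'E'
from h import *
s=status.read_state(); print(s['time'],s['tcp_pos'],s['orientation'],np.abs(s['qd']).max())
C=cal('wrist'); np.savez('w4.npz',K=C[0],R=C[1],t=C[2]); im=eyes.snapshot('wrist')
cv2.imwrite('pics/w4.png',cv2.resize(im,None,fx=1.5,fy=1.5,interpolation=cv2.INTER_CUBIC)); cv2.imwrite('pics/w4o.png',im)
cv2.imwrite('pics/top4.png',eyes.snapshot('top'))
E
```

```text
4.8 [0.58202208 0.08832505 0.47211177] [[ 0.99994705 -0.01022703 -0.0011394 ]
 [-0.01022572 -0.99994706  0.00114438]
 [-0.00115104 -0.00113266 -0.9999987 ]] 0.07024913091080315
```

View pics/w4.png

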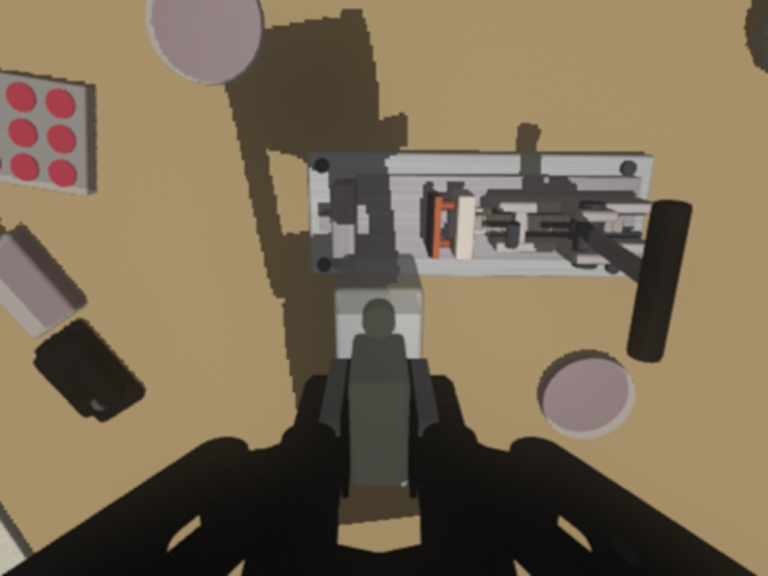

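The block hangs square in the fingers, and the clamp is fully visible. Zooming on the jaws.

```bash
python3 - <<'E'
from h import *
im=cv2.imread('pics/w4o.png')
cv2.imwrite('pics/w4c.png',cv2.convertScaleAbs(cv2.resize(im[95:190,200:330],None,fx=6,fy=6,interpolation=cv2.INTER_CUBIC),alpha=1.5))
cv2.imwrite('pics/w4d.png',cv2.convertScaleAbs(cv2.resize(im[95:250,320:470],None,fx=3.8,fy=3.8,interpolation=cv2.INTER_CUBIC),alpha=1.5))
E
```

```text
(no output)
```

View pics/w4c.png

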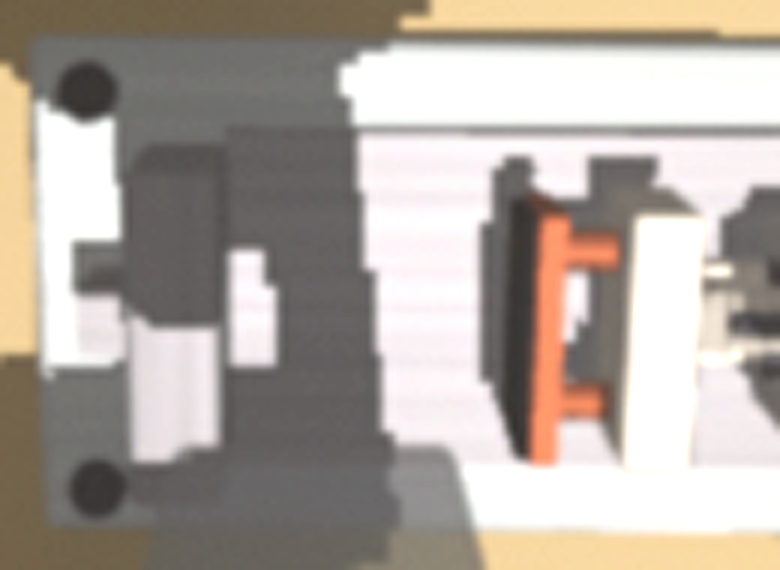

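View pics/w4d.png

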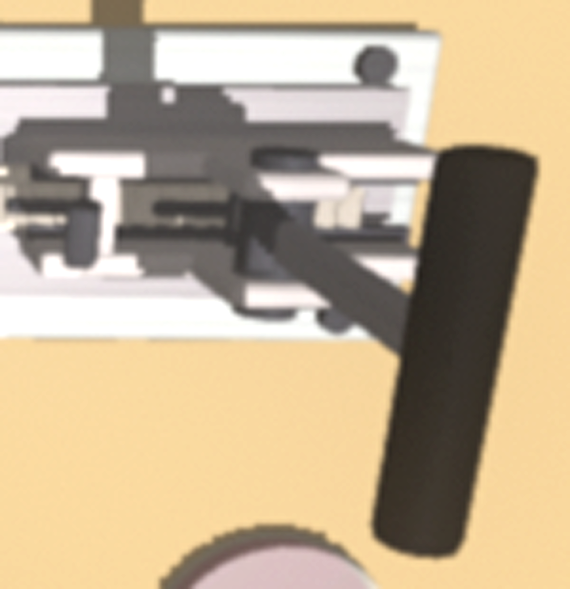

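```bash
python3 - <<'E'
from h import *
z=np.load('w4.npz');C=(z['K'],z['R'],z['t'])
f=lambda p:(p[0]/6+200-.42,p[1]/6+95-.42)
g=lambda p:(p[0]/3.8+320-.37,p[1]/3.8+95-.37)
k=lambda p:(p[0]/1.5-.17,p[1]/1.5-.17)
Q=np.array([onz(C,u,.012) for u in [f((30,38)),g((440,35)),g((420,340)),f((47,527))]])
print(Q.round(4),Q.mean(0)); print([np.linalg.norm(Q[i]-Q[(i+1)%4]).round(4) for i in range(4)])
ax=(Q[0]+Q[3]-Q[1]-Q[2])[:2];print('axis deg',np.degrees(np.arctan2(ax[1],ax[0])))
print('anvil',[onz(C,f(p),.062).round(4) for p in [(222,165),(217,450),(131,315),(131,462)]])
print('anvil foot',[onz(C,f(p),.020).round(4) for p in [(228,247),(232,365)]])
print('pad',[onz(C,f(p),.062).round(4) for p in [(540,215),(530,462)]])
print('bar',[onz(C,g(p),.19).round(4) for p in [(490,155),(420,550)]])
T=cal('top');S=cal('scene')
# bar ends midpoint triangulation: top, scene, wrist
fs=lambda p:(p[0]/5.6+190-.41,p[1]/5.6+175-.41)
t1=(295.6,172.7+3);
for a,b in [((146,115),(490,155)),((285,193),(420,550))]:
    print(two(S,fs(a),C,g(b)))
print(two(S,fs((285,193)),C,g((490,155))),two(S,fs((146,115)),C,g((420,550))))
E
python3 -c "
import cv2
t=cv2.imread('pics/top4.png');cv2.imwrite('pics/top4c.png',cv2.resize(t[150:260,210:340],None,fx=5.5,fy=5.5))"
```

```text
[[ 0.6341  0.1465  0.012 ]
 [ 0.6274 -0.1358  0.012 ]
 [ 0.5244 -0.1449  0.012 ]
 [ 0.5299  0.1485  0.012 ]] [0.57893873 0.00357694 0.012     ]
[np.float64(0.2825), np.float64(0.1034), np.float64(0.2935), np.float64(0.1041)]
axis deg 88.78614355586794
anvil [array([0.6142, 0.1057, 0.062 ]), array([0.5602, 0.108 , 0.062 ]), array([0.5866, 0.1235, 0.062 ]), array([0.558 , 0.1246, 0.062 ])]
anvil foot [array([0.5923, 0.1069, 0.02  ]), array([0.5675, 0.1067, 0.02  ])]
pad [array([0.6044, 0.0471, 0.062 ]), array([0.5572, 0.048 , 0.062 ])]
bar [array([ 0.6185, -0.0568,  0.19  ]), array([ 0.5337, -0.056 ,  0.19  ])]
(array([ 0.58558456, -0.05949873,  0.20976601]), np.float64(0.07384872284654619))
(array([ 0.57859952, -0.04630866,  0.20100136]), np.float64(0.07098419294363323))
(array([ 0.61658114, -0.05481405,  0.19487347]), np.float64(0.005496198640537303)) (array([ 0.53800952, -0.05315334,  0.19442416]), np.float64(0.0037754255026421265))
```

View pics/top4c.png

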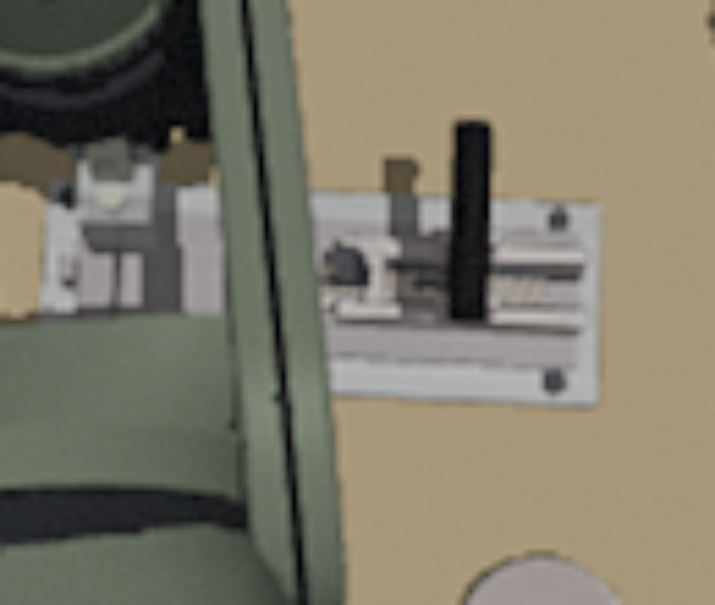

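Estimates agree on the face at about y=0.106 and mid-width at about x=0.582, so the bed point is about (0.5815, 0.087). Going down and stopping just above the bed.

Request:
drive_tool([
  [0, 0.0013, 0.03, 0.009, 0.01],
  [0, 0, 0.055, 0, 0.01],
  [0, 0, 0.055, 0, 0.01],
  [0, 0, 0.05, 0, 0.01],
  [0, 0, 0.025, 0, 0.01],
  [0, 0, 0.009, 0, 0.01],
  [0, 0, 0, 0, 0.01],
])

```text
time: 5.78
tcp_pos: [0.5821, 0.0821, 0.2491]
orientation: [[1.0, -0.027, 0.0], [-0.027, -1.0, -0.0], [0.0, 0.0, -1.0]]
contact_force: [-0.6, 1.0, -1.8]
finger_gap: 0.0154
```

```bash
python3 - <<'E'
from h import *
s=status.read_state(); print(s['time'],s['tcp_pos'],s['contact_force'],s['orientation'][:,0])
im=eyes.snapshot('wrist'); cv2.imwrite('pics/w5.png',im)
t=eyes.snapshot('scene'); cv2.imwrite('pics/s5.png',cv2.resize(t[150:290,170:310],None,fx=4,fy=4,interpolation=cv2.INTER_CUBIC))
E
```

```text
5.775 [0.58206261 0.08211997 0.24908184] [-0.57944395  0.97783546 -1.84295106] [ 9.99647870e-01 -2.65338817e-02  2.98301546e-04]
```

View pics/w5.png

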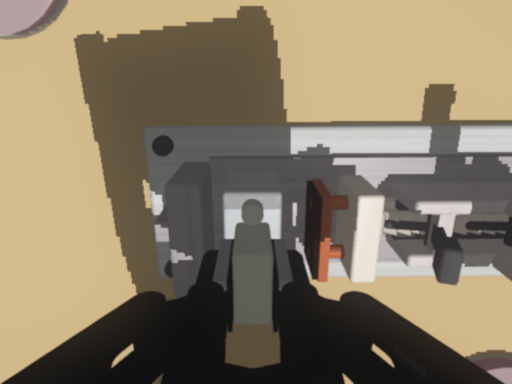

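View pics/s5.png

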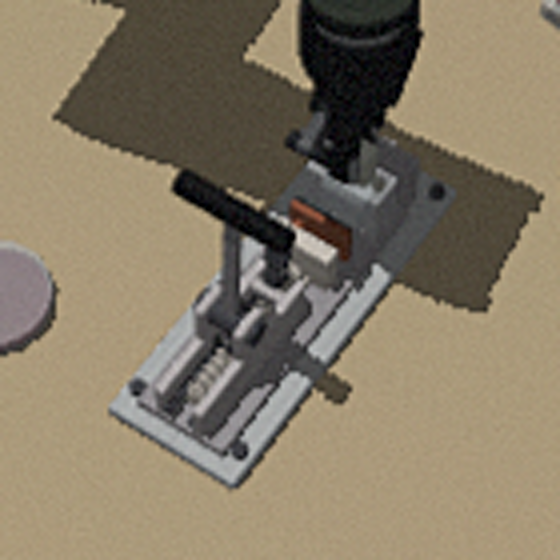

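Request:
drive_tool([
  [0, -0.0045, 0.003, -0.007, 0.01],
  [0, 0, 0, 0, 0.01],
  [0, 0, 0, 0, 0.01],
])

```text
time: 6.25
tcp_pos: [0.582, 0.0878, 0.246]
orientation: [[1.0, -0.018, 0.0], [-0.018, -1.0, -0.0], [0.0, 0.0, -1.0]]
contact_force: [-0.4, 0.1, -2.1]
finger_gap: 0.0153
```

```bash
python3 - <<'E'
from h import *
s=status.read_state(); print(s['time'],s['tcp_pos'],s['contact_force'],s['orientation'][:,0])
C=cal('wrist');np.savez('w6.npz',K=C[0],R=C[1],t=C[2]);im=eyes.snapshot('wrist'); 
cv2.imwrite('pics/w6.png',cv2.convertScaleAbs(cv2.resize(im[140:290,150:290],None,fx=4,fy=4,interpolation=cv2.INTER_CUBIC),alpha=1.5))
E
```

```text
6.25 [0.58198852 0.08776938 0.24596658] [-0.42683841  0.13742829 -2.09353955] [ 9.99842890e-01 -1.77193198e-02  4.70675970e-04]
```

View pics/w6.png

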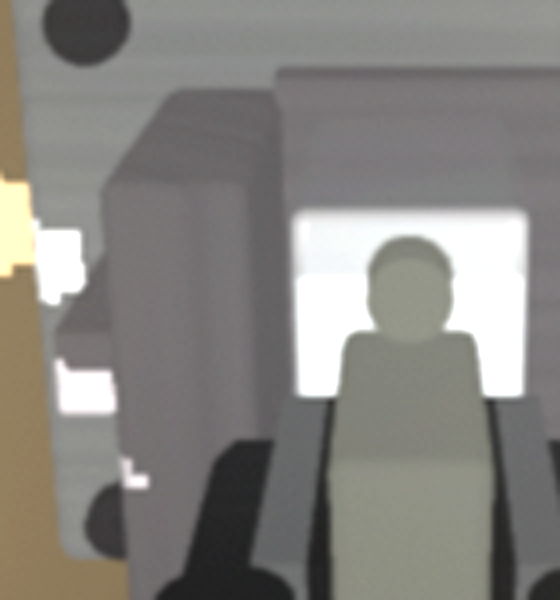

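```bash
python3 - <<'E'
from h import *
z=np.load('w6.npz');C=(z['K'],z['R'],z['t'])
f=lambda p:(p[0]/4+150-.4,p[1]/4+140-.4)
print('anvil top',onz(C,f((247,200)),.062),onz(C,f((252,350)),.062)); print('back',onz(C,f((105,190)),.062))
print('foot',onz(C,f((282,150)),.020)); print('block',[onz(C,f(p),.069) for p in[(294,225),(527,225),(299,390),(525,390)]])
E
```

```text
anvil top [0.61093916 0.10648787 0.062     ] [0.59150733 0.10696544 0.062     ]
back [0.61250089 0.12323395 0.062     ]
foot [0.60502523 0.1064035  0.02      ]
block [array([0.61011904, 0.1003688 , 0.069     ]), array([0.60961954, 0.07381239, 0.069     ]), array([0.58938373, 0.10071988, 0.069     ]), array([0.58888106, 0.07389519, 0.069     ])]
```

The face is at y=0.1065 in all three estimates, and the block's clearance is about 5-6 mm. Nudging 1 mm and lowering to contact.

Request:
drive_tool([
  [0, -0.001, 0.002, 0, 0.01],
  [0, 0, 0.001, 0, 0.01],
  [0, 0, 0.001, 0, 0.01],
  [0, 0, 0, 0, 0.01],
])

```text
time: 6.8
tcp_pos: [0.582, 0.0886, 0.2442]
orientation: [[1.0, -0.018, 0.001], [-0.018, -1.0, -0.0], [0.001, 0.0, -1.0]]
contact_force: [-4.5, -1.0, 13.4]
finger_gap: 0.0156
```

On the bed (13 N up). Easing off by 0.8 mm, then opening slightly.

Request:
drive_tool([
  [0, 0, -0.0008, 0, 0.01],
  [0, 0, 0, 0, 0.02],
  [0, 0, 0, 0, 0.03],
  [0, 0, 0, 0, 0.036],
  [0, 0, 0, 0, 0.036],
  [0, 0, -0.02, 0, 0.036],
  [0, 0, -0.05, 0, 0.036],
  [0, 0, -0.06, 0, 0.036],
  [0, 0, -0.06, 0, 0.06],
  [0, 0, -0.03, 0, 0.06],
])

```text
time: 8.05
tcp_pos: [0.5819, 0.0886, 0.4665]
orientation: [[1.0, -0.018, 0.006], [-0.018, -1.0, 0.001], [0.006, -0.001, -1.0]]
contact_force: [0.5, 0.1, 0.7]
finger_gap: 0.0601
```

```bash
python3 - <<'E'
from h import *
s=status.read_state(); print(s['time'],s['tcp_pos'],s['contact_force'],s['orientation'][:,0])
C=cal('wrist');np.savez('w7.npz',K=C[0],R=C[1],t=C[2]);im=eyes.snapshot('wrist'); cv2.imwrite('pics/w7o.png',im)
cv2.imwrite('pics/w7.png',cv2.resize(im,None,fx=1.5,fy=1.5,interpolation=cv2.INTER_CUBIC))
E
```

```text
8.05 [0.58192469 0.08858646 0.46648511] [0.4567071  0.06443261 0.68145478] [ 0.99981748 -0.01819697  0.00582075]
```

View pics/w7.png

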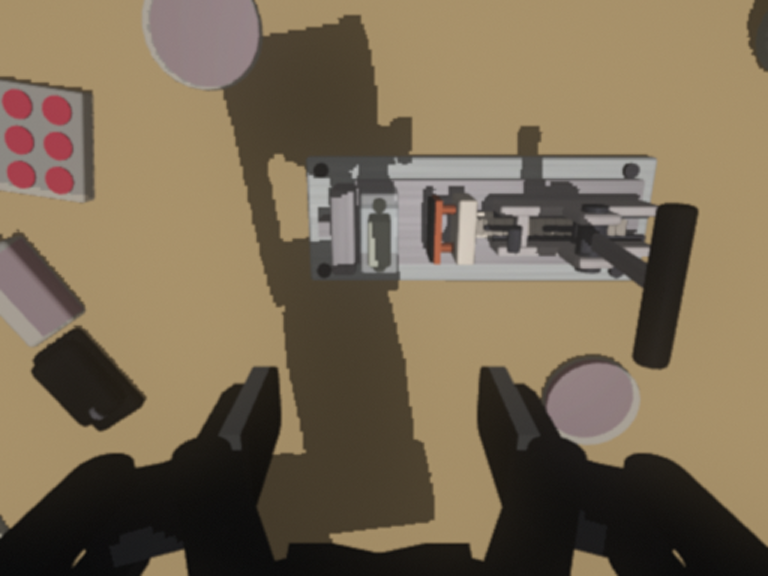

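The block stands square between the jaws and clear of both. Moving over to the lever bar.

Request:
drive_tool([
  [0, 0.048, 0, 0, 0.07],
  [0, 0.048, 0, 0, 0.07],
  [0.0005, 0.0475, 0, 0, 0.07],
  [0, 0, 0, 0, 0.07],
  [0, 0, 0, 0, 0.07],
])

```text
time: 8.72
tcp_pos: [0.5799, -0.0547, 0.462]
orientation: [[1.0, -0.019, -0.001], [-0.019, -1.0, 0.001], [-0.001, -0.001, -1.0]]
contact_force: [0.6, 0.4, 0.2]
finger_gap: 0.0698
```

```bash
python3 - <<'E'
from h import *
s=status.read_state(); print(s['time'],s['tcp_pos'],s['contact_force'],s['orientation'][:,0])
C=cal('wrist');np.savez('w8.npz',K=C[0],R=C[1],t=C[2]);im=eyes.snapshot('wrist'); cv2.imwrite('pics/w8o.png',im)
cv2.imwrite('pics/w8.png',cv2.resize(im,None,fx=1.5,fy=1.5,interpolation=cv2.INTER_CUBIC))
z=np.load('w7.npz');D=(z['K'],z['R'],z['t']); io=cv2.imread('pics/w7o.png')
for n,E,i in(('w7',D,io),('w8',C,im)):
    m=cv2.inRange(i,(0,0,0),(45,45,45)); cv2.imwrite('pics/m_%s.png'%n,m)
E
```

```text
8.725 [ 0.57987241 -0.05468232  0.46204086] [0.56056148 0.42016917 0.18384524] [ 9.99826385e-01 -1.86199517e-02 -7.05719917e-04]
```

View pics/w8.png

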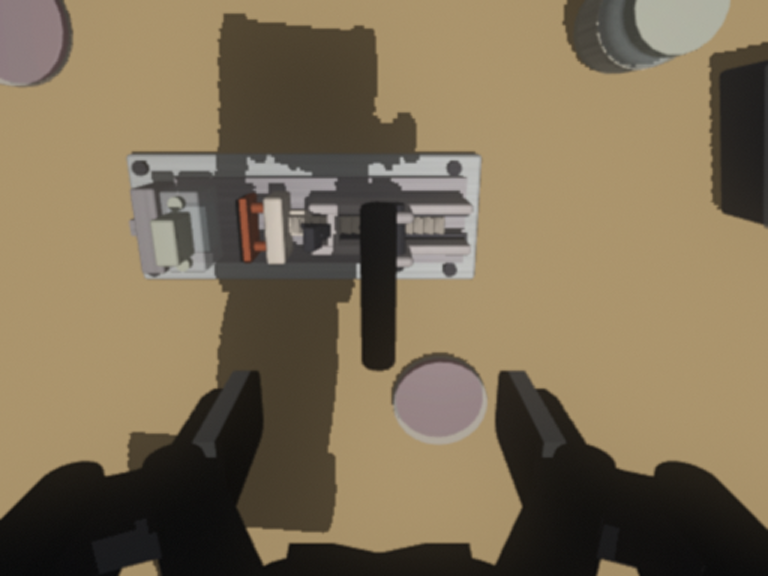

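```bash
python3 - <<'E'
from h import *
z=np.load('w7.npz');D=(z['K'],z['R'],z['t']);z=np.load('w8.npz');C=(z['K'],z['R'],z['t'])
k=lambda p:(p[0]/1.5-.17,p[1]/1.5-.17)
print(two(D,k((678,207)),C,k((379,204))),two(D,k((651,362)),C,k((378,366))))
for zz in(.19,.188): print([onz(C,k(p),zz).round(4) for p in [(379,204),(378,368)]])
i=cv2.imread('pics/w7o.png')
cv2.imwrite('pics/w7c.png',cv2.convertScaleAbs(cv2.resize(i[100:200,310:470],None,fx=5,fy=5,interpolation=cv2.INTER_CUBIC),alpha=1.6))
E
```

```text
(array([ 0.61914858, -0.05552474,  0.19163851]), np.float64(0.0010781813193713025)) (array([ 0.53689394, -0.05337933,  0.19363075]), np.float64(0.001193668898182762))
[array([ 0.6194, -0.0555,  0.19  ]), array([ 0.5332, -0.0533,  0.19  ])]
[array([ 0.6191, -0.0555,  0.188 ]), array([ 0.5321, -0.0533,  0.188 ])]
```

View pics/w7c.png

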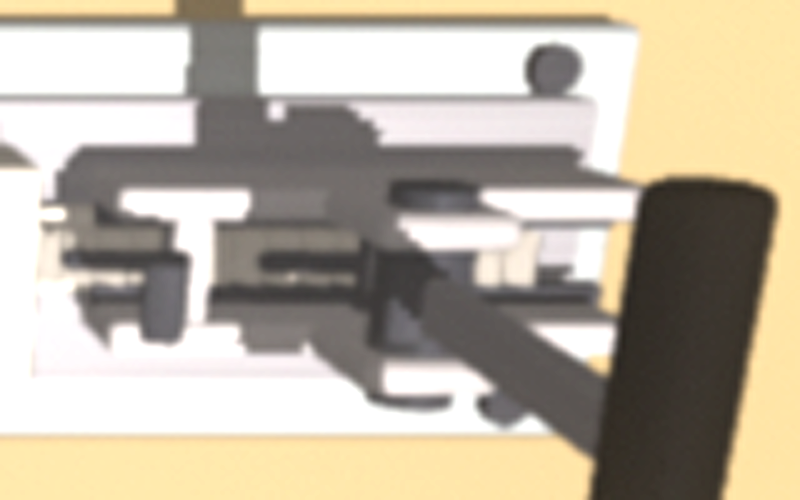

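```bash
python3 - <<'E'
from h import *
z=np.load('w7.npz');D=(z['K'],z['R'],z['t'])
f=lambda p:(p[0]/5+310-.4,p[1]/5+100-.4)
for p in [(435,195),(408,395),(422,300)]: print(onz(D,f(p),.076).round(4))
E
```

```text
[ 0.5988 -0.0644  0.076 ]
[ 0.5548 -0.0633  0.076 ]
[ 0.5761 -0.064   0.076 ]
```

The bar is centred at (0.578, -0.0545, 0.191) and the hinge is at about y=-0.064, so the lever is now at about 0.14 rad. Going down and gripping lightly.

Request:
drive_tool([
  [-0.001, 0, 0.03, 0, 0.06],
  [0, 0, 0.045, 0, 0.06],
  [0, 0, 0.03, 0, 0.05],
  [0, 0, 0.012, 0, 0.045],
  [0, 0, 0, 0, 0.03],
  [0, 0, 0, 0, 0.01],
  [0, 0, 0, 0, 0.01],
  [0, 0, 0, 0, 0.01],
  [0, 0, 0, 0, 0.01],
], force=20)

```text
time: 9.9
tcp_pos: [0.5793, -0.0548, 0.3468]
orientation: [[1.0, -0.018, 0.003], [-0.018, -1.0, 0.0], [0.003, -0.0, -1.0]]
contact_force: [0.1, 2.1, 5.5]
finger_gap: 0.0171
```

```bash
python3 - <<'E'
from h import *
s=status.read_state(); print(s['time'],s['tcp_pos'],s['contact_force'],s['torque'],s['finger_gap'])
im=eyes.snapshot('wrist'); cv2.imwrite('pics/w9.png',im)
E
```

```text
9.9 [ 0.57927292 -0.0547663   0.34684347] [0.09526489 2.06366099 5.47629575] [ 0.35930425 -0.14968566 -0.0275803 ] 0.017134951157204543
```

View pics/w9.png

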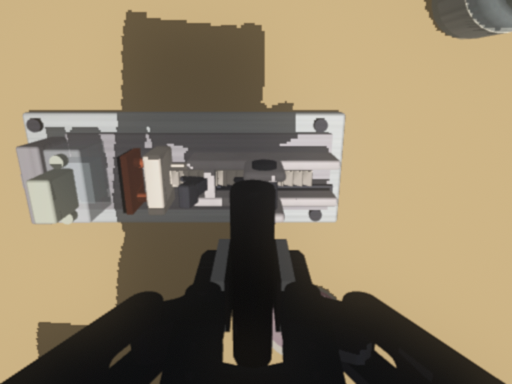

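Bar gripped. Now to the rest side, in small steps while watching the force.

Request:
drive_tool([
  [0, -0.003, 0.0003, 0, 0.01],
  [0, -0.003, 0.0004, 0, 0.01],
  [0, -0.003, 0.0005, 0, 0.01],
  [0, -0.003, 0.0005, 0, 0.01],
  [0, 0, 0, 0, 0.01],
  [0, 0, 0, 0, 0.01],
])

```text
time: 10.7
tcp_pos: [0.5795, -0.0438, 0.345]
orientation: [[1.0, -0.018, 0.003], [-0.018, -1.0, -0.003], [0.003, 0.003, -1.0]]
contact_force: [1.3, -1.5, 5.4]
finger_gap: 0.0172
```

```bash
python3 - <<'E'
from h import *
s=status.read_state(); print(s['time'],s['tcp_pos'],s['contact_force'],s['torque'],s['finger_gap'])
E
```

```text
10.7 [ 0.57950197 -0.04378114  0.34499441] [ 1.30035295 -1.51647624  5.4410371 ] [-0.58573329 -0.09924551 -0.07450603] 0.017198832122340604
```

Request:
drive_tool([
  [0, -0.002, 0.0004, 0, 0.01],
  [0, 0, 0, 0, 0.01],
  [0, 0, 0, 0, 0.01],
])

```text
time: 11.08
tcp_pos: [0.5796, -0.0416, 0.3444]
orientation: [[1.0, -0.018, 0.003], [-0.018, -1.0, -0.002], [0.003, 0.002, -1.0]]
contact_force: [0.5, -2.5, 6.3]
finger_gap: 0.0171
```

Request:
drive_tool([
  [0, -0.0015, 0.0004, 0, 0.01],
  [0, 0, 0, 0, 0.01],
  [0, 0, 0, 0, 0.01],
])

```text
time: 11.45
tcp_pos: [0.5796, -0.0401, 0.344]
orientation: [[1.0, -0.018, 0.003], [-0.018, -1.0, -0.002], [0.003, 0.002, -1.0]]
contact_force: [1.3, -2.6, 6.4]
finger_gap: 0.017
```

Request:
drive_tool([
  [0, -0.0015, 0.0004, 0, 0.01],
  [0, 0, 0, 0, 0.01],
  [0, 0, 0, 0, 0.01],
])

```text
time: 11.82
tcp_pos: [0.5796, -0.0386, 0.3436]
orientation: [[1.0, -0.018, 0.003], [-0.018, -1.0, -0.002], [0.003, 0.002, -1.0]]
contact_force: [1.6, -2.3, 5.5]
finger_gap: 0.0171
```

Request:
drive_tool([
  [0, -0.0015, 0.0003, 0, 0.01],
  [0, 0, 0, 0, 0.01],
  [0, 0, 0, 0, 0.01],
])

```text
time: 12.2
tcp_pos: [0.5796, -0.0374, 0.3433]
orientation: [[1.0, -0.018, 0.003], [-0.018, -1.0, -0.003], [0.003, 0.003, -1.0]]
contact_force: [1.0, -5.1, 5.7]
finger_gap: 0.0169
```

The stop shows at y=-0.0375, where the force rises to 5 N. That gives the hinge at y=-0.063, full stroke (0.415) at y=-0.0853 and the 0.38 point at -0.0813. First stroke along the arc.

Request:
drive_tool([
  [0, 0.006, -0.0012, 0, 0.01],
  [0, 0.006, -0.0009, 0, 0.01],
  [0, 0.006, -0.0005, 0, 0.01],
  [0, 0.006, -0.0003, 0, 0.01],
  [0, 0.006, 0.0001, 0, 0.01],
  [0, 0.006, 0.0004, 0, 0.01],
  [0, 0.006, 0.0007, 0, 0.01],
  [0, 0.006, 0.001, 0, 0.01],
  [0, 0, 0, 0, 0.01],
  [0, 0, 0, 0, 0.01],
])

```text
time: 13.45
tcp_pos: [0.5787, -0.084, 0.3431]
orientation: [[1.0, -0.019, 0.001], [-0.019, -1.0, 0.001], [0.001, -0.001, -1.0]]
contact_force: [3.2, 3.9, 3.3]
finger_gap: 0.0174
```

```bash
python3 - <<'E'
from h import *
s=status.read_state(); print(s['time'],s['tcp_pos'],s['contact_force'],s['torque'],s['finger_gap'],s['qd'].round(4))
cv2.imwrite('pics/w10.png',eyes.snapshot('wrist'))
E
```

```text
13.45 [ 0.57867408 -0.08404127  0.34309008] [3.16943976 3.92333036 3.33625345] [ 0.83794555 -0.56322733 -0.02614484] 0.017428777890202654 [ 0.0013 -0.0008  0.0008 -0.0012 -0.0013 -0.0015]
```

View pics/w10.png

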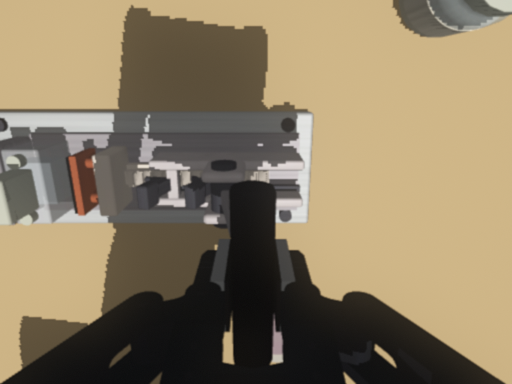

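Jaw moved one tooth. The push-back is 3.9 N at about 0.40 rad (free). Returning.

Request:
drive_tool([
  [0, -0.0055, -0.0008, 0, 0.01],
  [0, -0.0055, -0.0006, 0, 0.01],
  [0, -0.0055, -0.0003, 0, 0.01],
  [0, -0.0055, -0.0001, 0, 0.01],
  [0, -0.0055, 0.0002, 0, 0.01],
  [0, -0.0055, 0.0004, 0, 0.01],
  [0, -0.006, 0.0007, 0, 0.01],
  [0, -0.006, 0.001, 0, 0.01],
  [0, 0, 0, 0, 0.01],
  [0, 0, 0, 0, 0.01],
])

```text
time: 14.75
tcp_pos: [0.5792, -0.0397, 0.3426]
orientation: [[1.0, -0.018, 0.0], [-0.018, -1.0, -0.001], [0.0, 0.001, -1.0]]
contact_force: [3.0, -2.8, 3.4]
finger_gap: 0.0171
```

Request:
drive_tool([
  [0, 0.006, -0.0011, 0, 0.01],
  [0, 0.006, -0.0007, 0, 0.01],
  [0, 0.006, -0.0004, 0, 0.01],
  [0, 0.006, -0.0001, 0, 0.01],
  [0, 0.006, 0.0002, 0, 0.01],
  [0, 0.005, 0.0004, 0, 0.01],
  [0, 0.005, 0.0007, 0, 0.01],
  [0, 0.005, 0.001, 0, 0.01],
  [0, 0, 0, 0, 0.01],
  [0, 0, 0, 0, 0.01],
])

```text
time: 16.0
tcp_pos: [0.5782, -0.0841, 0.3426]
orientation: [[1.0, -0.019, -0.0], [-0.019, -1.0, 0.002], [-0.0, -0.002, -1.0]]
contact_force: [3.6, 4.2, 3.4]
finger_gap: 0.0172
```

```bash
python3 - <<'E'
from h import *
s=status.read_state(); print(s['time'],s['tcp_pos'],s['contact_force'],s['torque'],s['finger_gap'],s['qd'].round(4))
cv2.imwrite('pics/w11.png',eyes.snapshot('wrist'))
E
```

```text
16.0 [ 0.57820708 -0.08411235  0.34258377] [3.5628366  4.19968416 3.3811316 ] [ 0.84877835 -0.44059948  0.01094876] 0.017201209905153537 [ 0.0016  0.0003  0.0002 -0.0021  0.0008  0.002 ]
```

View pics/w11.png

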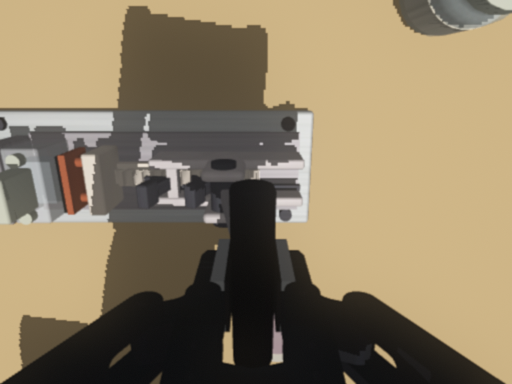

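Second tooth: 4.2 N, still free, and the pad advanced about 12 px (8 mm). Third stroke.

Request:
drive_tool([
  [0, -0.0055, -0.0008, 0, 0.01],
  [0, -0.0055, -0.0006, 0, 0.01],
  [0, -0.0055, -0.0003, 0, 0.01],
  [0, -0.0055, -0.0001, 0, 0.01],
  [0, -0.0055, 0.0002, 0, 0.01],
  [0, -0.0055, 0.0004, 0, 0.01],
  [0, -0.006, 0.0007, 0, 0.01],
  [0, -0.006, 0.001, 0, 0.01],
  [0, 0, 0, 0, 0.01],
  [0, 0, 0, 0, 0.01],
])

```text
time: 17.3
tcp_pos: [0.579, -0.039, 0.3418]
orientation: [[1.0, -0.018, -0.001], [-0.018, -1.0, 0.001], [-0.001, -0.001, -1.0]]
contact_force: [1.1, -1.2, 1.8]
finger_gap: 0.0171
```

Request:
drive_tool([
  [0, 0.006, -0.0011, 0, 0.01],
  [0, 0.006, -0.0007, 0, 0.01],
  [0, 0.006, -0.0004, 0, 0.01],
  [0, 0.006, -0.0001, 0, 0.01],
  [0, 0.006, 0.0002, 0, 0.01],
  [0, 0.005, 0.0004, 0, 0.01],
  [0, 0.005, 0.0007, 0, 0.01],
  [0, 0.005, 0.001, 0, 0.01],
  [0, 0, 0, 0, 0.01],
  [0, 0, 0, 0, 0.01],
])

```text
time: 18.55
tcp_pos: [0.5782, -0.0844, 0.3419]
orientation: [[1.0, -0.019, -0.001], [-0.019, -1.0, 0.0], [-0.001, -0.0, -1.0]]
contact_force: [-0.6, 4.3, 3.3]
finger_gap: 0.0169
```

```bash
python3 - <<'E'
from h import *
s=status.read_state(); print(s['time'],s['tcp_pos'],s['contact_force'],s['torque'],s['finger_gap'],s['qd'].round(4))
i=eyes.snapshot('wrist');cv2.imwrite('pics/w12.png',cv2.convertScaleAbs(cv2.resize(i[90:240,0:220],None,fx=3.6,fy=3.6,interpolation=cv2.INTER_CUBIC),alpha=1.4))
E
```

```text
18.55 [ 0.57816706 -0.08437531  0.34191964] [-0.64694307  4.30653718  3.31264255] [ 0.86105816 -0.01104331 -0.00936794] 0.016940291406565448 [ 0.0037 -0.0024  0.0002 -0.0033  0.0005  0.0007]
```

View pics/w12.png

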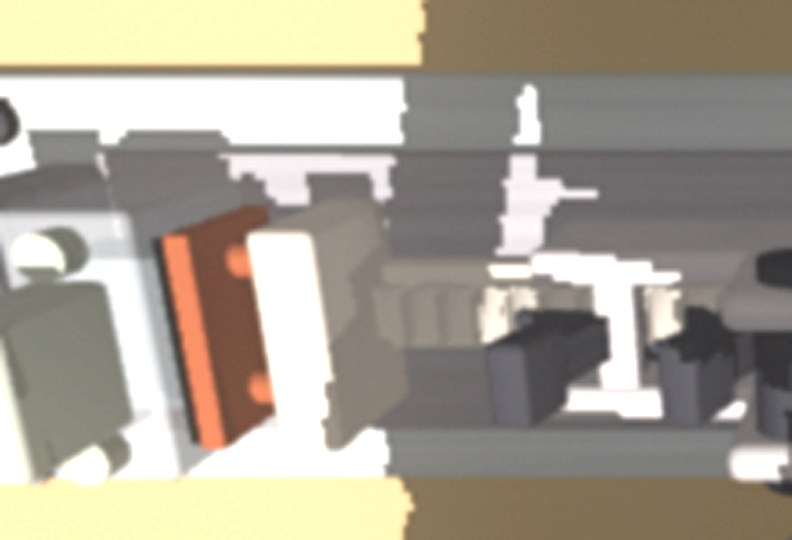

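Third tooth: 4.3 N, and a gap to the block of about 6-7 mm is visible. Fourth stroke (expected to touch).

Request:
drive_tool([
  [0, -0.0055, -0.0008, 0, 0.01],
  [0, -0.0055, -0.0006, 0, 0.01],
  [0, -0.0055, -0.0003, 0, 0.01],
  [0, -0.0055, -0.0001, 0, 0.01],
  [0, -0.0055, 0.0002, 0, 0.01],
  [0, -0.0055, 0.0004, 0, 0.01],
  [0, -0.006, 0.0005, 0, 0.01],
  [0, -0.0055, 0.0008, 0, 0.01],
  [0, 0, 0, 0, 0.01],
  [0, 0, 0, 0, 0.01],
])

```text
time: 19.85
tcp_pos: [0.579, -0.0393, 0.3419]
orientation: [[1.0, -0.018, -0.0], [-0.018, -1.0, 0.001], [-0.001, -0.001, -1.0]]
contact_force: [-2.0, -0.4, 2.5]
finger_gap: 0.0173
```

Request:
drive_tool([
  [0, 0.006, -0.0011, 0, 0.01],
  [0, 0.006, -0.0007, 0, 0.01],
  [0, 0.006, -0.0004, 0, 0.01],
  [0, 0.006, -0.0001, 0, 0.01],
  [0, 0.006, 0.0001, 0, 0.01],
  [0, 0.005, 0.0003, 0, 0.01],
  [0, 0.005, 0.0006, 0, 0.01],
  [0, 0.005, 0.0009, 0, 0.01],
  [0, 0, 0, 0, 0.01],
  [0, 0, 0, 0, 0.01],
])

```text
time: 21.1
tcp_pos: [0.5784, -0.0847, 0.3429]
orientation: [[1.0, -0.019, 0.001], [-0.019, -1.0, 0.002], [0.001, -0.002, -1.0]]
contact_force: [-1.9, 4.2, 6.0]
finger_gap: 0.0172
```

```bash
python3 - <<'E'
from h import *
s=status.read_state(); print(s['time'],s['tcp_pos'],s['contact_force'],s['torque'],s['finger_gap'],s['qd'].round(4))
i=eyes.snapshot('wrist');cv2.imwrite('pics/w13.png',cv2.convertScaleAbs(cv2.resize(i[90:240,0:220],None,fx=3.6,fy=3.6,interpolation=cv2.INTER_CUBIC),alpha=1.4))
E
```

```text
21.1 [ 0.57836647 -0.08467529  0.34289282] [-1.93162414  4.24814219  6.01745533] [1.01812512 0.3320487  0.06738951] 0.0171509114857757 [ 0.0006 -0.0016  0.0014 -0.0011 -0.0007 -0.0004]
```

View pics/w13.png

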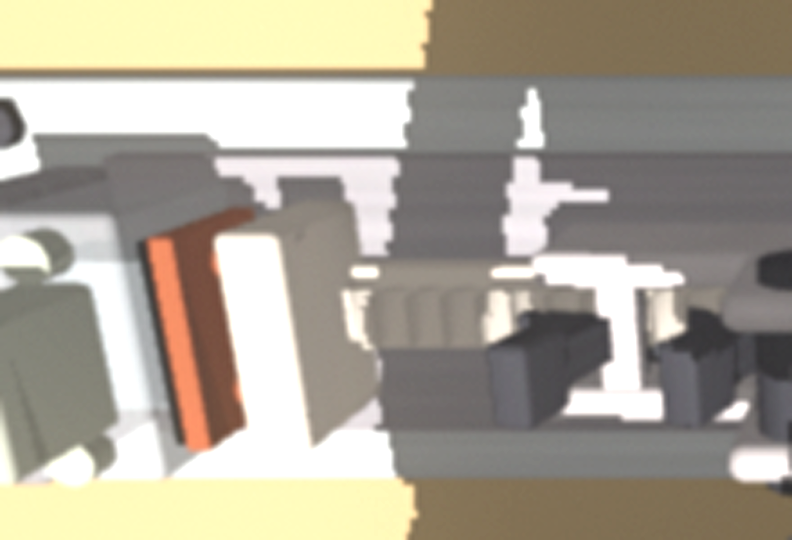

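Fourth tooth: 4.2 N, with more vertical load. The picture shows the pad touching: the block moved about 4 mm to the fixed jaw while the jaw travelled further than the pad. This is the touch tooth. Fifth stroke.

Request:
drive_tool([
  [0, -0.0055, -0.0008, 0, 0.01],
  [0, -0.0055, -0.0006, 0, 0.01],
  [0, -0.0055, -0.0003, 0, 0.01],
  [0, -0.0055, -0.0001, 0, 0.01],
  [0, -0.0055, 0.0002, 0, 0.01],
  [0, -0.0055, 0.0004, 0, 0.01],
  [0, -0.006, 0.0007, 0, 0.01],
  [0, -0.0055, 0.0009, 0, 0.01],
  [0, 0, 0, 0, 0.01],
  [0, 0, 0, 0, 0.01],
])

```text
time: 22.4
tcp_pos: [0.5794, -0.0399, 0.3419]
orientation: [[1.0, -0.018, 0.001], [-0.018, -1.0, 0.001], [0.001, -0.001, -1.0]]
contact_force: [0.4, -0.9, 2.9]
finger_gap: 0.0172
```

```bash
python3 - <<'E'
from h import *
s=status.read_state(); print(s['time'],s['tcp_pos'],s['contact_force'],s['torque'],s['finger_gap'])
i=eyes.snapshot('wrist');cv2.imwrite('pics/w14.png',cv2.convertScaleAbs(cv2.resize(i[90:240,0:220],None,fx=3.6,fy=3.6,interpolation=cv2.INTER_CUBIC),alpha=1.4))
E
```

```text
22.4 [ 0.57936164 -0.03993822  0.34190333] [ 0.39030854 -0.92615582  2.88073057] [-0.34416431 -0.04646573  0.04666175] 0.01717584575712964
```

View pics/w14.png

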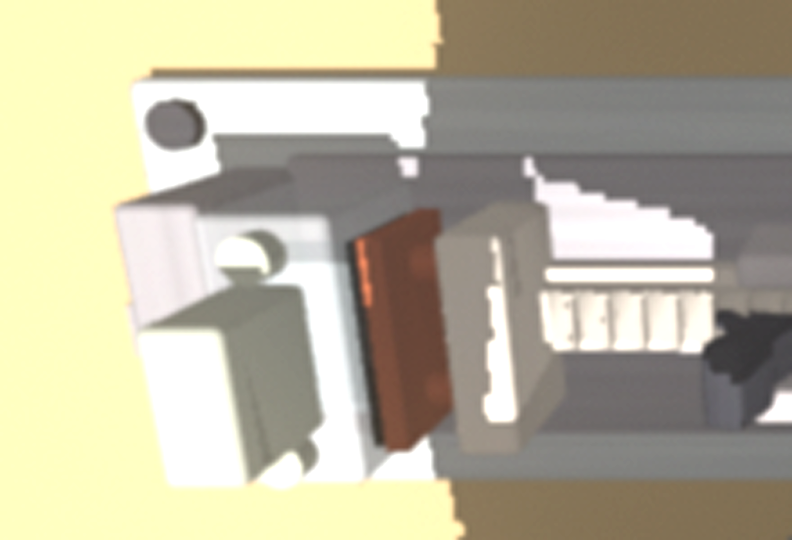

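At rest side; the block sits against the fixed jaw. Fifth stroke.

Request:
drive_tool([
  [0, 0.006, -0.0011, 0, 0.01],
  [0, 0.006, -0.0007, 0, 0.01],
  [0, 0.006, -0.0004, 0, 0.01],
  [0, 0.006, -0.0001, 0, 0.01],
  [0, 0.006, 0.0002, 0, 0.01],
  [0, 0.005, 0.0004, 0, 0.01],
  [0, 0.005, 0.0007, 0, 0.01],
  [0, 0.0055, 0.001, 0, 0.01],
  [0, 0, 0, 0, 0.01],
  [0, 0, 0, 0, 0.01],
])

```text
time: 23.7
tcp_pos: [0.5784, -0.0841, 0.3433]
orientation: [[1.0, -0.02, 0.002], [-0.02, -1.0, 0.006], [0.002, -0.007, -1.0]]
contact_force: [-0.8, 8.5, 9.4]
finger_gap: 0.0172
```

```bash
python3 - <<'E'
from h import *
s=status.read_state(); print(s['time'],s['tcp_pos'],s['contact_force'],s['torque'],s['finger_gap'],s['qd'].round(4))
i=eyes.snapshot('wrist');cv2.imwrite('pics/w15.png',cv2.convertScaleAbs(cv2.resize(i[90:240,0:220],None,fx=3.6,fy=3.6,interpolation=cv2.INTER_CUBIC),alpha=1.4))
E
```

```text
23.7 [ 0.57844524 -0.08407796  0.34332805] [-0.75569867  8.47143167  9.37265507] [ 1.80188018  0.03197802 -0.00806285] 0.01719335013924459 [ 0.0017 -0.0009  0.0011 -0.0004 -0.001   0.002 ]
```

View pics/w15.png

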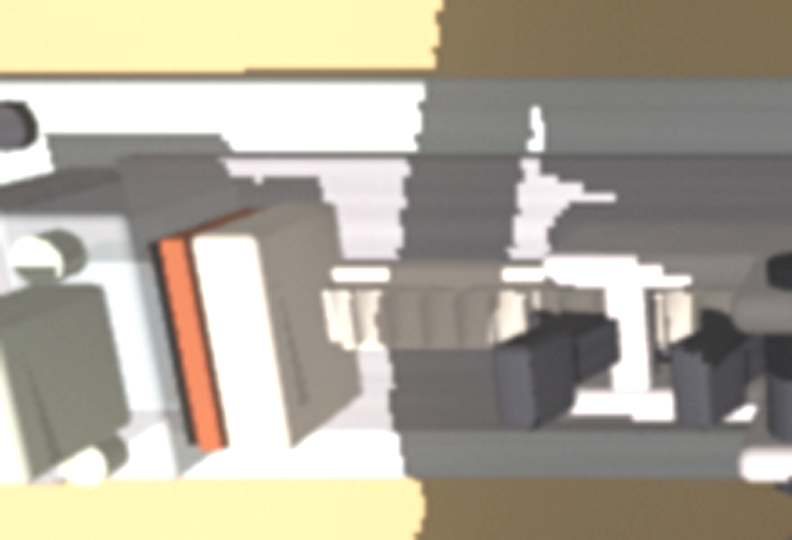

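8.5 N, about twice the free value: firm. No more strokes. Returning the lever to its rest stop.

Request:
drive_tool([
  [0, -0.0055, -0.0008, 0, 0.01],
  [0, -0.0055, -0.0006, 0, 0.01],
  [0, -0.0055, -0.0003, 0, 0.01],
  [0, -0.0055, -0.0001, 0, 0.01],
  [0, -0.0055, 0.0002, 0, 0.01],
  [0, -0.006, 0.0004, 0, 0.01],
  [0, -0.0065, 0.0008, 0, 0.01],
  [0, -0.0065, 0.0012, 0, 0.01],
  [0, -0.0005, 0, 0, 0.01],
  [0, 0, 0, 0, 0.01],
])

```text
time: 25.0
tcp_pos: [0.5793, -0.0385, 0.341]
orientation: [[1.0, -0.018, 0.0], [-0.018, -1.0, 0.001], [0.0, -0.001, -1.0]]
contact_force: [2.9, -2.3, 1.7]
finger_gap: 0.0172
```

Request:
drive_tool([
  [0, -0.001, 0.0003, 0, 0.01],
  [0, 0, 0, 0, 0.01],
  [0, 0, 0, 0, 0.01],
])

```text
time: 25.38
tcp_pos: [0.5793, -0.0381, 0.3409]
orientation: [[1.0, -0.018, 0.001], [-0.018, -1.0, -0.0], [0.001, 0.0, -1.0]]
contact_force: [2.7, -3.4, 2.2]
finger_gap: 0.0172
```

Request:
drive_tool([
  [0, -0.001, 0.0001, 0, 0.01],
  [0, 0, 0, 0, 0.01],
  [0, 0, 0, 0, 0.01],
])

```text
time: 25.75
tcp_pos: [0.5793, -0.0376, 0.341]
orientation: [[1.0, -0.018, 0.001], [-0.018, -1.0, -0.002], [0.001, 0.002, -1.0]]
contact_force: [2.8, -5.9, 3.9]
finger_gap: 0.0175
```

Against the stop (5.9 N at the same y as before). Letting go and rising straight up.

Request:
drive_tool([
  [0, 0, 0, 0, 0.03],
  [0, 0, 0, 0, 0.05],
  [0, 0, 0, 0, 0.06],
  [0, 0, 0, 0, 0.06],
  [0, 0, -0.02, 0, 0.06],
  [0, 0, -0.05, 0, 0.06],
  [0, 0, -0.06, 0, 0.06],
  [0, 0.01, -0.05, 0, 0.06],
  [0, 0, 0, 0, 0.06],
  [0, 0, 0, 0, 0.06],
])

```text
time: 27.0
tcp_pos: [0.5788, -0.0468, 0.5199]
orientation: [[1.0, -0.018, -0.001], [-0.018, -1.0, 0.0], [-0.001, -0.0, -1.0]]
contact_force: [0.0, -0.9, 0.1]
finger_gap: 0.0602
```

```bash
python3 - <<'E'
from h import *
s=status.read_state(); print(s['time'],s['tcp_pos'],s['contact_force'],s['finger_gap'])
C=cal('wrist');np.savez('w16.npz',K=C[0],R=C[1],t=C[2])
i=eyes.snapshot('wrist');cv2.imwrite('pics/w16.png',cv2.resize(i,None,fx=1.5,fy=1.5,interpolation=cv2.INTER_CUBIC))
t=eyes.snapshot('scene'); cv2.imwrite('pics/s16.png',t)
E
```

```text
27.0 [ 0.57881533 -0.04681055  0.51993471] [ 0.0100046  -0.91073207  0.12912957] 0.060184782416784134
```

View pics/w16.png

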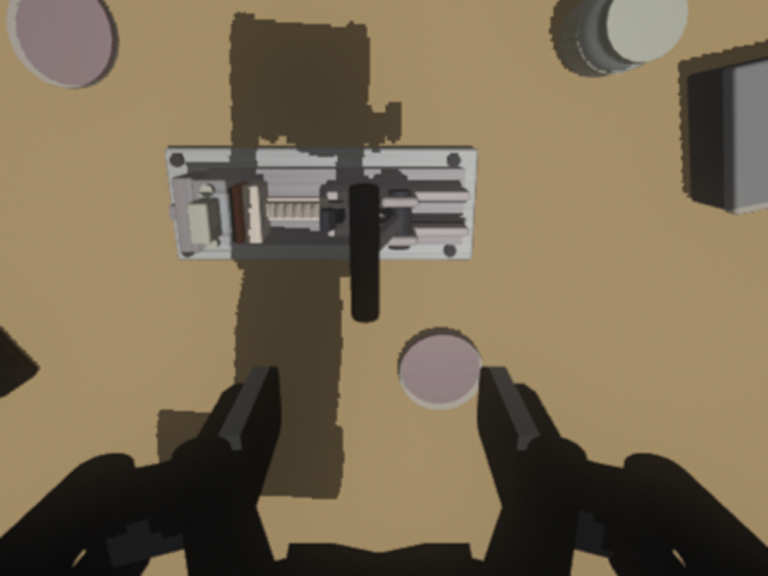

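View pics/s16.png

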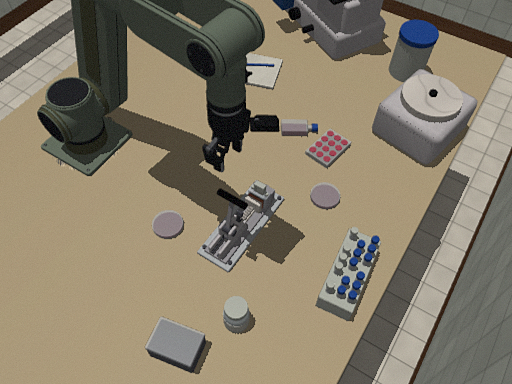

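```bash
python3 - <<'E'
from h import *
z=np.load('w16.npz');C=(z['K'],z['R'],z['t'])
k=lambda p:(p[0]/1.5-.17,p[1]/1.5-.17)
print(onz(C,k((364,186)),.188),onz(C,k((365,320)),.188))
print('wristpad/jaw', onz(C,k((232,210)),.06), onz(C,k((249,210)),.062))
a=cv2.imread('pics/scene0.png');b=cv2.imread('pics/s16.png')
d=cv2.absdiff(a,b).max(2)
for n,(x0,y0,x1,y1) in dict(dishL=(150,208,188,240),dishR=(308,180,344,210),jar=(220,295,254,335),tip=(143,315,210,370),flask=(280,116,322,138),plate=(303,128,353,168)).items(): print(n,(d[y0:y1,x0:x1]>40).sum())
E
```

```text
[ 0.61907586 -0.03898209  0.188     ] [ 0.53483111 -0.03722245  0.188     ]
wristpad/jaw [0.58475564 0.07698297 0.06      ] [0.58482019 0.06212538 0.062     ]
dishL 39
dishR 0
jar 0
tip 15
flask 0
plate 0
```

The bar is at y=-0.038 (rest), the pad is on the block and the bystanders are unmoved. Handing in.

```bash
python3 -c "
from plant import ticket
print(ticket.job_done())"
```

```text
the job is handed in; nothing more can be done
None
```

The block is clamped upright and square between the jaws, held firm on the fifth tooth. The lever is back at its rest, released, and the job was handed in at about 27 s.

- **Placing:** I stood the block on the bed and let go. It was square and clear of both jaws before the first stroke.
- **Pumping:** The push-back was 3.9, 4.2 and 4.3 N on the three free teeth. On the fourth tooth it was 4.2 N, which looked no different from free. I knew the jaw had touched because the pictures showed the pad reaching the block and the block moved up to the fixed jaw. On the fifth tooth it was 8.5 N along the clamp axis (about 10 N along the arc), in the firm range, so I stopped there. That is 4.2 to 4.6 N above the free readings along the axis, slightly under the stated 5 N; along the arc it is about 5 N or a little more.
- **Last checks:**
  - The handle is at y = -0.038, where the rest stop is.
  - The pad is at y = 0.077, against the block's near face at about 0.0785.
  - The jar, tip box, flask, well plate and dishes look unmoved in the before and after pictures; the small differences at one dish and the tip box are probably shadow. I did not compare the mouse's region that way.
  - The gripper touches nothing.

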